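# Start a chromatograph run from the bench controls

### The arm

A 6-joint arm with a two-finger parallel gripper is mounted at the origin on the work surface. World frame = base frame: x ahead of the robot, y to its left, z up, the work surface at z = 0. Lengths are in m, angles in rad, forces in N, time in s.
With the tool pointing down it reaches from about 0.35 to 0.725 m from the base axis. Payload 4.3 kg.
Tool frame: the origin (TCP) lies at the very end of the fingers, on their centre line; the grasp point (between the pads) lies 19 mm behind it (arm.pinch_z is the distance from the TCP to the grasp point, in m); x points along the fingers, z is the direction in which the jaws open and shut, and the axes are right-handed (so a half turn about x gives the same grasp; the last joint's range is limited). The gripper opens to 85 mm and grips with 20 to 120 N. Pads are 22 mm wide; open, the fingers measure 114 mm over their backs; the gripper's body (76 mm by 85 mm) begins 54 mm behind the grasp point. The pads swing forward as they close: fully open they stand 13 mm farther back than shut.
Start: joints at [-1.302, 0.377, 0.081, 1.274, 0, 1.46], TCP at [0.213, -0.534, 0.231] pointing down, gripper open.
Joint ranges: [-2.72, 2.72], [-0.84, 1.66], [-1.02, 1.22], [-1.77, 2.12], [-1.37, 1.28], [-3.14, 3.14]. Speed limits (rad/s): [2.57, 2.57, 3.14, 3.14, 3.14, 3.14].

### API

Orientations are given as a unit quaternion [x, y, z, w].
In Python, from bench import arm gives the robot as it stands.
- The arm moves only by the tool servo_tool, never from a script. Its argument "moves" is a list of rows, each a list of 7 numbers: the turn, a rotation vector about the tool's x, y, z as a fraction of full scale, then the shift along the tool's x, y, z as a fraction of full scale, then the closure, from 0 (fully open) to 1 (shut). In form: [[ax, ay, az, x, y, z, grip], ...]. A call has 1 to 12 rows; each row shifts and turns the pose as measured when the row begins, along the tool's axes as they then stand; what a row does not reach is not made up. Full scale, the value 1, is 40 mm for a shift and 30 degrees for a turn. A row lasts 1/12 s, in which the tool goes at most 41.7 mm and 7.16 degrees, less where a joint would pass 70% of its speed; a pose out of reach is approached as far as the arm can. A call with a number of a shift or a turn outside -1 to 1 is refused whole. A call with a gripper value outside its range is refused whole. The fingers move at their own pace and stop on an object; "grip_force" is the grip in N (left out, the last holds). Time passes only in rows, so rows that do not move let the fingers close. It gives the time, the measured TCP pose, the force and the opening at its end, in the units of the state.
- arm.get_obs(): the state, without advancing time (a new reading comes with each control period).
- arm.camera(name): name is "scene" or "side" or "wrist"; returns (picture, depth): 420x560x3 uint8, red, green, blue; 420x560 float32, m along the optical axis (not along the pixel's ray), 0 where there is no reading.
- arm.camera_params(name): a dict with "fx", "fy", "cx", "cy" (pixels), "view" (4x4, takes a point from world to camera coordinates). Camera axes: x right, y down, z forward; pixel columns grow to the right and rows downward; lengths in m; the calibration is good to about 2 mm. A picture is of the moment at which its call begins: read the wrist's pose just before it. camera_params takes no time and is no camera call; for the wrist camera it gives the pose at the moment of the call.
- arm.job_done(): hands the job in, once; it reports no verdict.
Trained networks look in the newest picture that a camera, given by its name, has taken for a name from the list of things; names that differ only in an ending like _2 or _b are one class to them, and where a whole thing is asked for, a point or a joint stands for the part that bears it (a point fixed in the world has none). Each returns a list of dicts, best first, with "p" (0 to 1); they miss things now and then, are a little off and sometimes report something else, mostly with a low value. They report only what shows in the picture. A call takes as long as a camera call. They do not tell look-alikes from the thing itself.
- arm.search_frame(camera, thing): "bbox" ([centre column, centre row, width, height] in pixels, round what is visible of it).
- arm.spot_point(camera, thing): "centre" ([row, column] in pixels: a listed point, or the origin of a listed thing).
The state is a dict: "clock": time; "joint_positions": joint angles; "dq": joint speeds; "effort": joint torques, N m; "ee_pos": TCP position; "tool_rot": TCP orientation; "force": force on the tool from outside, world axes, zero at the start; "wrist_torque": the same for the moment, N m; "gripper_width": finger opening in m.
Only numpy, scipy, OpenCV 4.12 (cv2) and the standard library are available. Lean on these libraries where they do the work, as an engineer would, in place of code of your own. Each camera call takes 0.05 s, during which the arm holds its last target.

### The job

Start a chromatograph run by pressing only: first rock the gas module's rocker switch right over by pressing down its raised end, then push the vial sampler's lid down until it is fully shut, and last press the start pod's long bar key all the way down, hold it there for about half a second and let it spring back. Leave the round buttons on the purge module and the stop pod alone, and do not pick up, knock over or shift the pods or anything else on the bench.

Things in the scene. Friction and masses are not known exactly. Their poses are not given: they have to be found in the camera images.
- rocker_raised_end (a point): Middle of the top of the finger bar (12 by 38 mm) at the rocker's raised end, away from the robot; rides on the rocker. Press straight down here. The black rocker, 80 by 38 mm, has such a bar near each end and pivots about a level axis across its middle, 31 mm from here. The bar's top starts about 72 mm above the bench and ends about 61 mm when right over (panel at 50 mm).
- rocker (a joint): Angle of the rocker (rad): about 0 to 0.04 at the start (far end up), 0.34 right over (far end down). About 2 N at the bar moves it; it stays where it is left.
- rocker_module: Gas module with the rocker: a cream box 110 mm (x) by 90 mm (y) by 50 mm high, fixed to the bench; origin at the centre of its underside, x along the rocker's length towards the end that is raised at the start, z up. Turned up to 0.25 rad either way; it may stand in the near or the far of two places, one behind the other.
- purge_module: Other gas module, same fixed box, with one round black push button (34 mm across, its top 72 mm above the bench) instead of a rocker: leave alone. Origin at the centre of its underside.
- purge_button (a joint): Travel of the purge module's round button (m): 0 up, 0.006 down. Leave alone.
- lid_push (a point): Point on the top face of the white lid, mid-width, 140 mm from its hinge and 38 mm from its free front edge: push down here. It rides on the lid, so it comes down on an arc, moving up to 35 mm towards the robot; a fingertip pushing straight down slides a little, stays on the lid and shuts it. The top face is 68 mm above the bench when shut.
- sampler_lid (a joint): Opening angle of the lid (rad): 0.4 to 0.65 at the start, 0 shut. Stiff hinge: the lid stays where it is left; about 2 to 3 N at the push point moves it.
- sampler: Vial sampler: cream open tray 170 mm (x) by 200 mm (y) by 60 mm high, fixed, holding vials. Its lid (178 by 200 by 8 mm) is hinged on the far upper rim (local x = +85 mm, z = 60 mm); its front edge stands up at the start. Origin at the centre of the tray's underside, x towards the hinge, z up. Turned up to 0.25 rad either way.
- start_key_top (a point): Centre of the top of the long black bar key (26 by 58 mm) on the start pod, 49 mm above the bench; it rides on the key. Press straight down.
- start_key (a joint): Travel of the start key (m): 0 up, 0.006 fully down; a spring takes 1.5 N to start and about 5 N fully down, and lifts it again.
- start_pod: Start pod: a white hand-sized box 64 mm (x) by 84 mm (y) by 38 mm high on rubber feet, about 0.5 kg, standing loose on the bench, with the long bar key along its y on top. Origin at the centre of its underside. It may stand in the near or the far of two places.
- stop_pod: Stop pod: the same loose white box with a round black key 32 mm across on top, 49 mm above the bench: leave alone. Origin at the centre of its underside.
- stop_key (a joint): Travel of the stop pod's round key (m): 0 up, 0.006 down. Leave alone.
- vial_a: Amber vial with a metal cap, 23 mm across, 48 mm high, loose, standing between the two pods; origin under its centre. Leave alone.
- vial_b: Second such vial, standing loose between the near module and the sampler, on the robot's side; origin under its centre. Leave alone.
- reagent_bottle: Amber bottle, 70 mm across, 130 mm high, loose, right of the pods; origin under its centre. Leave alone.
- beaker: Clear open beaker, 64 mm across, 75 mm high, loose, left of the sampler; origin under its centre. Leave alone.
- tip_box: Grey box with a clear cover, 122 by 82 by 63 mm high, loose, left of the sampler; origin under its centre. Leave alone.
- syringe_case: Flat grey case, 140 by 47 by 22 mm high, loose, on the robot's side of the sampler; origin under its centre. Leave alone.
Mind the look-alikes: they are no part of the job. Leave any red or yellow look-alike of the start_pod alone.

How it is judged:
By the outcome, as a careful person would: the job done as asked, in the order asked, and still so for the second after the job is handed in, with the robot touching nothing.
It also fails if it takes over 53 s, if anything falls off the work surface, if the arm or the gripper's body presses on something with over 40 N, if the wrist force passes 120 N, or if a joint passes its speed limit or range.

## Working session

There is one attempt and no reset: what is moved stays moved. The work goes in short steps, Python scripts to look and compute and a tool call to move; the robot and the scene stay as the last step left them, time stands still between calls to the robot, and variables do not carry over. Pictures are saved under pics/ and viewed, and the job is handed in when it is done.

Besides the shell and the picture viewer there is one more tool, called after "Emit:" as name([rows], argument=value, ...), one row to a line, values as JSON. servo_tool: Moves the arm, as the interface text tells. Shift numbers are shares of 40 mm and turn numbers shares of 30 degrees, none past 1 either way. Its arguments: {"type":"object","properties":{"moves":{"type":"array","items":{"type":"array","items":{"type":"number"}}},"grip_force":{"type":"number"}},"required":["moves"]}

```bash
mkdir -p pics; python3 - <<'E'
from bench import arm
import cv2,numpy as np
o=arm.get_obs();print({k:np.round(v,3) for k,v in o.items()})
for n in("scene","side"):
    im,d=arm.camera(n);cv2.imwrite(f"pics/{n}0.png",cv2.cvtColor(im,cv2.COLOR_RGB2BGR));np.save(f"pics/{n}0.npy",d)
    p=arm.camera_params(n);print(n,p)
    for t in("rocker_raised_end","lid_push","start_key_top","rocker_module","purge_module","start_pod","stop_pod","sampler"):
        print(t,[(np.round(x["centre"]),round(x["p"],2)) for x in arm.spot_point(n,t)][:3])
print(arm.get_obs()["clock"])
E
```

```text
{'clock': np.float64(0.0), 'joint_positions': array([-1.302,  0.378,  0.08 ,  1.274,  0.   ,  1.461]), 'dq': array([-0.   ,  0.   ,  0.001, -0.   , -0.001, -0.   ]), 'effort': array([ 0.0000e+00, -4.6360e+01,  2.6988e+01,  2.1000e-02, -0.0000e+00,
       -0.0000e+00]), 'ee_pos': array([ 0.212, -0.534,  0.23 ]), 'tool_rot': array([ 0.397,  0.586, -0.396,  0.585]), 'force': array([-0.714,  0.312,  0.059]), 'wrist_torque': array([-0.004, -0.014,  0.081]), 'gripper_width': np.float64(0.085)}
scene {'fx': 535.2763305177398, 'fy': 535.2763305177398, 'cx': 283.76412161864187, 'cy': 204.78642504169372, 'view': array([[ 7.78870586e-01,  6.27184004e-01, -9.13816911e-04,
        -4.15074700e-01],
       [ 4.21919983e-01, -5.25039691e-01, -7.39132499e-01,
        -1.33858009e-01],
       [-4.64051871e-01,  5.75303005e-01, -6.73559436e-01,
         1.57502132e+00],
       [ 0.00000000e+00,  0.00000000e+00,  0.00000000e+00,
         1.00000000e+00]])}
rocker_raised_end [(array([217., 262.]), 0.72)]
lid_push [(array([157., 350.]), 0.87), (array([198., 286.]), 0.7), (array([165., 388.]), 0.7)]
start
[... 655 characters left out ...]
37283329e-01, -4.36555069e-01, -7.86258839e-01,
         1.23187400e+00],
       [ 0.00000000e+00,  0.00000000e+00,  0.00000000e+00,
         1.00000000e+00]])}
rocker_raised_end [(array([195., 297.]), 0.55)]
lid_push [(array([222., 202.]), 0.79), (array([151., 321.]), 0.53)]
start_key_top [(array([166., 358.]), 0.57), (array([119., 356.]), 0.51)]
rocker_module [(array([215., 302.]), 0.96), (array([168., 358.]), 0.57), (array([258., 268.]), 0.54)]
purge_module [(array([185., 258.]), 0.63)]
start_pod [(array([132., 352.]), 0.88), (array([241., 206.]), 0.61), (array([176., 356.]), 0.6)]
stop_pod [(array([150., 318.]), 0.6)]
sampler [(array([240., 204.]), 0.85), (array([154., 390.]), 0.55)]
0.9
```

View pics/scene0.png

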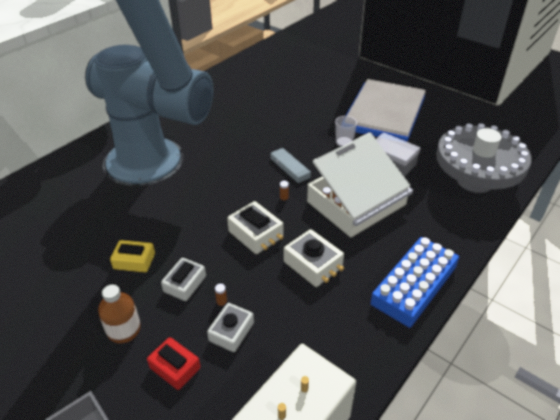

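View pics/side0.png

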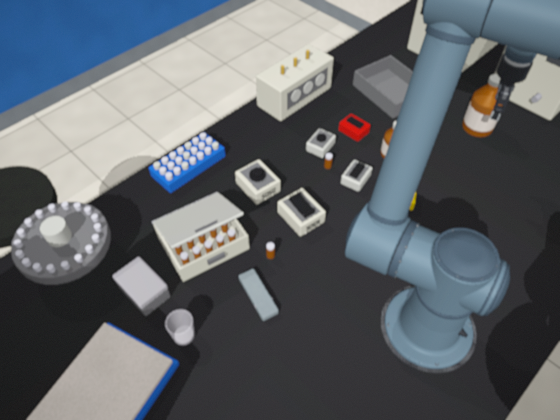

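The scene picture shows the rocker module at (255,225), the purge module at (313,257) and the sampler lid at (362,170). There are three long-key pods: yellow at (132,255), white at (183,278) and red at (174,362). The white one fits the start pod. The stop pod is at (231,326). Next I'll enlarge and measure.

```bash
cat > h.py <<'E'
import numpy as np,cv2
from bench import arm
def cloud(n,d):
    p=arm.camera_params(n);v,u=np.mgrid[0:d.shape[0],0:d.shape[1]]
    P=np.stack([(u-p["cx"])/p["fx"]*d,(v-p["cy"])/p["fy"]*d,d],-1)
    V=p["view"];W=(P-V[:3,3])@V[:3,:3];W[d==0]=np.nan;return W
def proj(n,X):
    p=arm.camera_params(n);V=p["view"];c=V[:3,:3]@np.asarray(X)+V[:3,3]
    return np.array([p["fx"]*c[0]/c[2]+p["cx"],p["fy"]*c[1]/c[2]+p["cy"]])
E
python3 - <<'E'
from h import *
im=cv2.imread("pics/scene0.png")
cv2.imwrite("pics/crop1.png",cv2.resize(im[130:380,100:430],None,fx=2.4,fy=2.4,interpolation=cv2.INTER_CUBIC))
W=cloud("scene",np.load("pics/scene0.npy"))
S=cloud("side",np.load("pics/side0.npy"))
pts=np.concatenate([W.reshape(-1,3),S.reshape(-1,3)]);pts=pts[~np.isnan(pts[:,0])]
src=None
for nm,C in(("scene",W),("side",S)):
    # height map
    q=C.reshape(-1,3);q=q[~np.isnan(q[:,0])]
    print(nm,"table z",np.median(q[(abs(q[:,2])<.015)][:,2]))
    x0,x1,y0,y1=.2,.9,-.5,.4
    H=np.zeros((int((x1-x0)*400),int((y1-y0)*400)))
    s=q[(q[:,0]>x0)&(q[:,0]<x1)&(q[:,1]>y0)&(q[:,1]<y1)&(q[:,2]<.2)]
    i=((x1-s[:,0])*400).astype(int).clip(0,H.shape[0]-1);j=((y1-s[:,1])*400).astype(int).clip(0,H.shape[1]-1)
    np.maximum.at(H,(i,j),s[:,2])
    c=cv2.applyColorMap((H.clip(0,.15)/.15*255).astype(np.uint8),cv2.COLORMAP_JET)
    c=cv2.resize(c,None,fx=2,fy=2,interpolation=cv2.INTER_NEAREST)
    cv2.imwrite(f"pics/h_{nm}.png",c)
for t,(r,c) in dict(rock=(217,262),lid=(157,350),key=(274,179),pod=(278,183),purge=(247,313),stop=(321,231)).items(): print(t,W[r,c].round(3))
E
```

```text
scene table z 0.0003453622413176885
side table z 0.0001736396384824081
rock [ 0.478 -0.016  0.063]
lid [0.556 0.241 0.131]
key [ 0.442 -0.259  0.047]
pod [ 0.455 -0.259  0.044]
purge [ 0.639 -0.026  0.072]
stop [ 0.619 -0.278  0.048]
```

View pics/crop1.png

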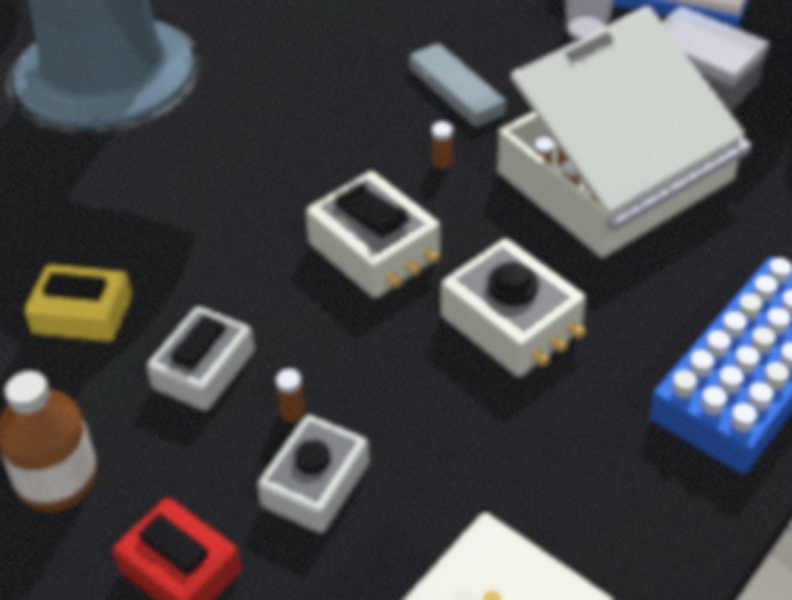

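View pics/h_scene.png

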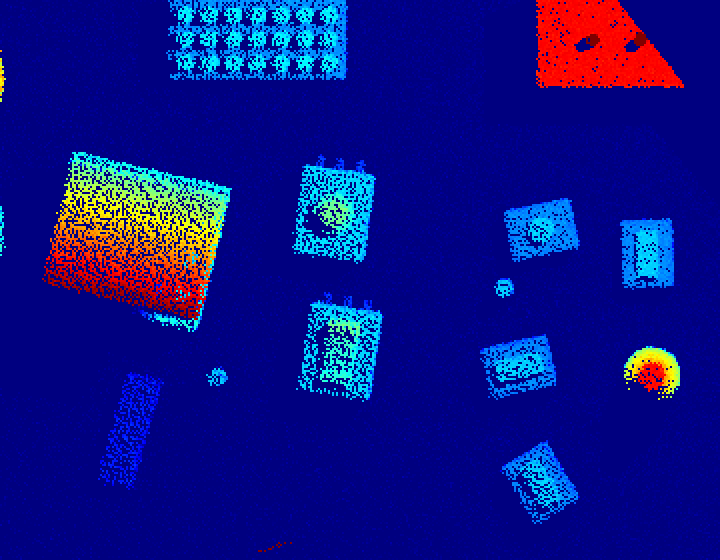

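View pics/h_side.png

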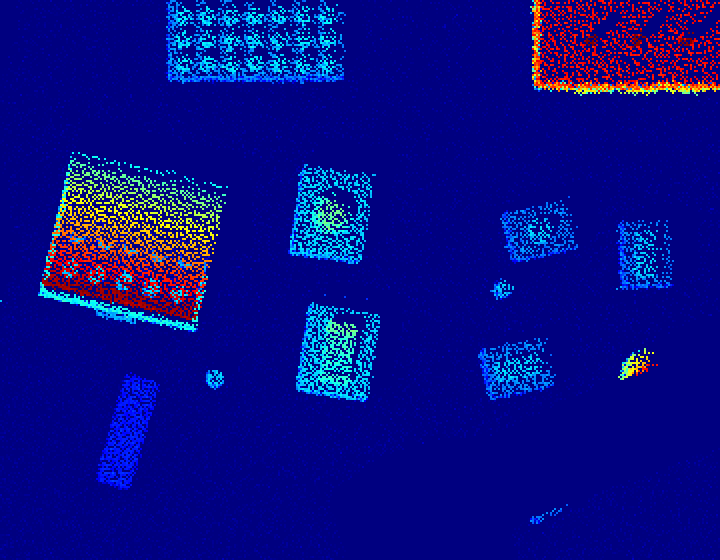

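The crop confirms the white pod with the long bar at (183,278); the yellow and red pods are look-alikes. Now fit the poses.

```bash
python3 - <<'E'
from h import *
W=cloud("scene",np.load("pics/scene0.npy"));S=cloud("side",np.load("pics/side0.npy"))
Q={n:C.reshape(-1,3)[~np.isnan(C.reshape(-1,3)[:,0])] for n,C in(("scene",W),("side",S))}
def sel(q,x0,x1,y0,y1,z0,z1): return q[(q[:,0]>x0)&(q[:,0]<x1)&(q[:,1]>y0)&(q[:,1]<y1)&(q[:,2]>z0)&(q[:,2]<z1)]
for n,q in Q.items():
    print(n)
    for nm,b in dict(rockmod=(.38,.55,-.09,.04,.046,.085),pod=(.39,.5,-.31,-.19,.034,.06),stop=(.55,.67,-.34,-.22,.034,.06)).items():
        s=sel(q,*b); r=cv2.minAreaRect(s[:,:2].astype(np.float32)); print(nm,len(s),np.round(r[0],4),np.round(r[1],4),round(r[2],1))
    s=sel(q,.38,.55,-.09,.04,.058,.085)
    print("bar",len(s)); r=cv2.minAreaRect(s[:,:2].astype(np.float32));print(np.round(r[0],4),np.round(r[1],4),r[2])
    for x in np.arange(.40,.54,.008):
        t=s[(abs(s[:,0]-x)<.004)]
        if len(t):print(round(x,3),len(t),np.percentile(t[:,2],[20,50,90]).round(4),t[:,1].mean().round(3),end=" | ")
    s=sel(q,.39,.5,-.31,-.19,.0445,.06);r=cv2.minAreaRect(s[:,:2].astype(np.float32));print("\nkey",np.median(s,0).round(4),np.round(r[0],4),np.round(r[1],4),r[2])
    s=sel(q,.48,.72,.1,.36,.075,.2)
    A=np.c_[s[:,:2],np.ones(len(s))];k=np.ones(len(s),bool)
    for _ in range(8):
        c=np.linalg.lstsq(A[k],s[k,2],rcond=None)[0];e=s[:,2]-A@c;k=(abs(e)<.005)
    l=s[k];r=cv2.minAreaRect(l[:,:2].astype(np.float32));print("lid",k.sum(),c.round(3),np.round(r[0],4),np.round(r[1],4),r[2],"tilt",np.arctan(np.hypot(*c[:2])),"dir",np.degrees(np.arctan2(-c[1],-c[0])),l[:,2].max(), cv2.boxPoints(r).round(3).tolist())
E
```

```text
scene
rockmod 1145 [ 0.4605 -0.0252] [0.0917 0.1145] 80.8
pod 796 [ 0.4414 -0.2483] [0.0649 0.0851] 12.9
stop 1024 [ 0.6018 -0.2736] [0.0845 0.0956] 11.7
bar 356
[ 0.4599 -0.0245] [0.0402 0.0817] 80.45500183105469
0.416 3 [0.0594 0.0594 0.0603] -0.033 | 0.424 22 [0.0611 0.0622 0.0642] -0.021 | 0.432 43 [0.059  0.0611 0.0655] -0.02 | 0.44 25 [0.0588 0.0594 0.061 ] -0.023 | 0.448 25 [0.0591 0.0605 0.0618] -0.024 | 0.456 38 [0.0605 0.0619 0.0643] -0.025 | 0.464 29 [0.0613 0.0624 0.0643] -0.026 | 0.472 34 [0.0624 0.0636 0.0662] -0.028 | 0.48 22 [0.0632 0.0662 0.0699] -0.032 | 0.488 41 [0.0682 0.0706 0.0739] -0.035 | 0.496 69 [0.0621 0.0669 0.0725] -0.029 | 0.504 5 [0.0603 0.0635 0.0646] -0.02 | 
key [ 0.4421 -0.2501  0.0489] [ 0.4405 -0.2486] [0.0277 0.0606] 13.639296531677246
lid 3792 [-0.487  0.115  0.374] [0.5964 0.2323] [0.2043 0.1523] 76.90448760986328 tilt 0.46401846143084746 dir -13.288912222660489 0.1499272883429898 [[0.49900001287460327, 0.15000000596046448], [0.6470000147819519, 0.11500000208616257], [0.6940000057220459, 0.3149999976158142], [0.5450000166893005, 0.3490000069141
[... 409 characters left out ...]
] -0.021 | 0.456 38 [0.0593 0.0618 0.0643] -0.022 | 0.464 30 [0.0608 0.0626 0.0664] -0.024 | 0.472 28 [0.061  0.0634 0.066 ] -0.025 | 0.48 37 [0.0616 0.064  0.0687] -0.026 | 0.488 46 [0.0642 0.0693 0.0728] -0.025 | 0.496 17 [0.0674 0.0704 0.0721] -0.024 | 0.504 1 [0.0598 0.0598 0.0598] -0.013 | 
key [ 0.4398 -0.2456  0.0491] [ 0.4339 -0.2471] [0.0457 0.0668] 28.167192459106445
lid 2164 [-0.488  0.114  0.375] [0.5937 0.2336] [0.2008 0.1516] 77.3635025024414 tilt 0.4649160380544874 dir -13.145230898842238 0.15025667895440065 [[0.49799999594688416, 0.15199999511241913], [0.6460000276565552, 0.11900000274181366], [0.6899999976158142, 0.3149999976158142], [0.5419999957084656, 0.3479999899864197]]
```

```bash
cat >> h.py <<'E'
from scipy.spatial.transform import Rotation as Ro
def st(tgt=None):
    o=arm.get_obs();R=Ro.from_quat(o["tool_rot"]).as_matrix()
    print("t",round(float(o["clock"]),2),"p",o["ee_pos"].round(4),"q",o["joint_positions"].round(2),"F",o["force"].round(1),"w",round(float(o["gripper_width"]),3))
    print(R.round(3))
    if tgt is not None: print("shift units",((R.T@(np.array(tgt)-o["ee_pos"]))/.04).round(2))
E
python3 -c "
from h import *
st([.494,-.0295,.2])"
```

```text
t 0.9 p [ 0.2127 -0.5343  0.2313] q [-1.3   0.38  0.08  1.27 -0.    1.46] F [ 0.  -0.5  0.3] w 0.085
[[ 0.     0.929  0.37 ]
 [-0.     0.37  -0.929]
 [-1.    -0.     0.   ]]
shift units [ 0.78 11.2  -9.12]
```

Emit:
servo_tool([
  [0.2,0,0,0,0,0,1],
  [0.2,0,0,0,0,0,1],
  [0.2,0,0,0,0,0,1],
  [0.2,0,0,0,0,0,1],
  [0,0,0,0,0,0,1],
])

```text
clock: 1.32
ee_pos: [0.2127, -0.5343, 0.2314]
tool_rot: [-0.515, -0.485, 0.515, -0.485]
force: [-0.4, 0.2, -0.1]
gripper_width: 0.0255
```

```bash
python3 -c "
from h import *
st([.494,-.0295,.16])"
```

```text
t 1.32 p [ 0.2127 -0.5343  0.2314] q [-1.3   0.38  0.08  1.27  0.    1.9 ] F [-0.4  0.2 -0.1] w 0.025
[[ 0.     0.998 -0.059]
 [-0.    -0.059 -0.998]
 [-1.     0.     0.   ]]
shift units [  1.78   6.27 -13.02]
```

Emit:
servo_tool([
  [-0.235,0,0,0,0,0,1],
  [-0.235,0,0,0,0,0,1],
  [-0.235,0,0,0,0,0,1],
  [-0.235,0,0,0,0,0,1],
  [-0.235,0,0,0,0,0,1],
  [-0.235,0,0,0,0,0,1],
  [-0.235,0,0,0,0,0,1],
  [-0.235,0,0,0,0,0,1],
  [-0.235,0,0,0,0,0,1],
  [-0.235,0,0,0,0,0,1],
  [-0.235,0,0,0,0,0,1],
  [-0.235,0,0,0,0,0,1],
])

```text
clock: 2.32
ee_pos: [0.2127, -0.5343, 0.2315]
tool_rot: [0.043, 0.706, -0.044, 0.706]
force: [0.1, 0.1, 0.1]
gripper_width: -0.0001
```

Emit:
servo_tool([
  [-0.235,0,0,0,0,0,1],
  [-0.235,0,0,0,0,0,1],
  [-0.235,0,0,0,0,0,1],
  [-0.235,0,0,0,0,0,1],
  [-0.235,0,0,0,0,0,1],
  [-0.235,0,0,0,0,0,1],
  [-0.235,0,0,0,0,0,1],
  [-0.235,0,0,0,0,0,1],
  [-0.235,0,0,0,0,0,1],
  [-0.235,0,0,0,0,0,1],
  [-0.235,0,0,0,0,0,1],
  [-0.235,0,0,0,0,0,1],
])

```text
clock: 3.32
ee_pos: [0.2127, -0.5344, 0.2316]
tool_rot: [-0.449, 0.546, 0.449, 0.546]
force: [-0.5, 0.0, -0.4]
gripper_width: 0.0003
```

```bash
python3 -c "
from h import *
st([.494,-.0295,.2])"
```

```text
t 3.32 p [ 0.2127 -0.5344  0.2316] q [-1.3   0.38  0.08  1.27 -0.   -1.11] F [-0.5  0.  -0.4] w 0.0
[[ 0.    -0.981  0.193]
 [-0.001  0.193  0.981]
 [-1.    -0.    -0.   ]]
shift units [ 0.78 -4.47 13.74]
```

Emit:
servo_tool([
  [0,0,0,0,-0.28,0.86,1],
  [0,0,0,0,-0.28,0.86,1],
  [0,0,0,0,-0.28,0.86,1],
  [0,0,0,0,-0.28,0.86,1],
  [0,0,0,0,-0.28,0.86,1],
  [0,0,0,0,-0.28,0.86,1],
  [0,0,0,0,-0.28,0.86,1],
  [0,0,0,0,-0.28,0.86,1],
  [0,0,0,0,-0.28,0.86,1],
  [0,0,0,0,-0.28,0.86,1],
  [0,0,0,0,-0.28,0.86,1],
  [0,0,0,0,-0.28,0.86,1],
])

```text
clock: 4.32
ee_pos: [0.4227, -0.1434, 0.23]
tool_rot: [-0.46, 0.541, 0.453, 0.539]
force: [0.6, -0.5, 0.1]
gripper_width: 0.0001
```

```bash
python3 -c "
from h import *
st([.494,-.0295,.12])"
```

```text
t 4.32 p [ 0.4227 -0.1434  0.23  ] q [-0.47  0.11 -0.27  1.18 -0.   -0.3 ] F [ 0.6 -0.5  0.1] w 0.0
[[ 0.004 -0.986  0.166]
 [-0.008  0.166  0.986]
 [-1.    -0.006 -0.007]]
shift units [ 2.74 -1.27  3.12]
```

Emit:
servo_tool([
  [0,0,0,0,-0.32,0.8,1],
  [0,0,0,0.2,-0.32,0.8,1],
  [0,0,0,0.6,-0.32,0.78,1],
  [0,0,0,0.6,-0.32,0.74,1],
  [0,0,0,0.6,0,0,1],
  [0,0,0,0,0,0,1],
  [0,0,0,0,0,0,1],
])

```text
clock: 4.9
ee_pos: [0.5017, -0.0162, 0.1507]
tool_rot: [-0.471, 0.53, 0.459, 0.535]
force: [0.5, 0.7, 0.5]
gripper_width: -0.0002
```

```bash
python3 -c "
from h import *
st([.494,-.0295,.076])
for n in ('scene','side'):
    im,d=arm.camera(n)
    u,v=proj(n,[.491,-.029,.072]);print(u,v)
    u=int(u);v=int(v)
    c=cv2.cvtColor(im,4)[v-70:v+50,u-80:u+80];cv2.imwrite('pics/a_%s.png'%n,cv2.resize(c,None,fx=4,fy=4,interpolation=2))
"
```

```text
t 4.9 p [ 0.5017 -0.0162  0.1507] q [-0.16  0.26 -0.3   1.   -0.01 -0.02] F [0.5 0.7 0.5] w -0.0
[[ 0.015 -0.991  0.135]
 [-0.008  0.135  0.991]
 [-1.    -0.016 -0.006]]
shift units [ 1.87  0.18 -0.34]
262.5101859891306 219.53096641647895
294.5770148016576 193.9721618584847
```

```bash
cd pics; python3 -c "
import cv2;cv2.imwrite('a.png',cv2.resize(cv2.hconcat([cv2.imread('a_scene.png'),cv2.imread('a_side.png')]),(800,300)))"
```

```text
(no output)
```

View pics/a.png

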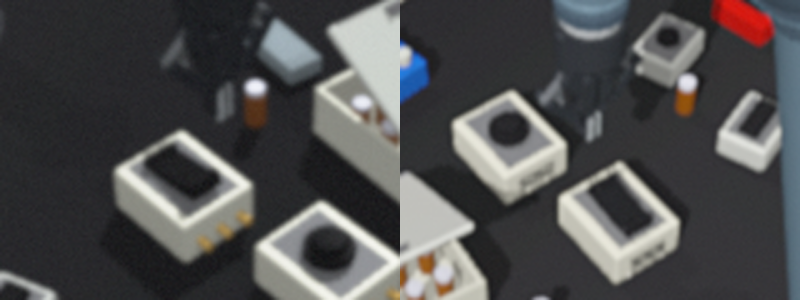

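The fingers are still about 15 mm beyond the rocker end and above it. The far bar sits where predicted in both views. Fine alignment next, then the descent.

Emit:
servo_tool([
  [0,0,0,0.4,0.1,-0.2,1],
  [0,0,0,0.5,0.08,-0.15,1],
  [0,0,0,0,0,0,1],
  [0,0,0,0,0,0,1],
])

```text
clock: 5.33
ee_pos: [0.4968, -0.035, 0.122]
tool_rot: [-0.473, 0.529, 0.454, 0.539]
force: [-0.1, -0.7, 0.9]
gripper_width: -0.0001
```

```bash
python3 -c "
from h import *
st([.494,-.0295,.076])"
```

```text
t 5.33 p [ 0.4968 -0.035   0.122 ] q [-0.19  0.26 -0.37  0.9  -0.01 -0.05] F [-0.1 -0.7  0.9] w -0.0
[[ 0.027 -0.99   0.141]
 [-0.011  0.141  0.99 ]
 [-1.    -0.028 -0.007]]
shift units [1.14 0.12 0.13]
```

Emit:
servo_tool([
  [0,-0.01,0.05,0.4,0.07,0.08,1],
  [0,0,0,0.2,0,0,1],
  [0,0,0,0.2,0,0,1],
  [0,0,0,0,0,0,1],
  [0,0,0,0,0,0,1],
])

```text
clock: 5.75
ee_pos: [0.5, -0.0345, 0.0962]
tool_rot: [-0.467, 0.532, 0.458, 0.537]
force: [-0.1, -0.4, -0.6]
gripper_width: -0.0002
```

```bash
python3 -c "
from h import *
st([.494,-.0295,.06])"
```

```text
t 5.75 p [ 0.5    -0.0345  0.0962] q [-0.19  0.31 -0.39  0.86 -0.   -0.05] F [-0.1 -0.4 -0.6] w -0.0
[[ 0.013 -0.989  0.144]
 [-0.005  0.144  0.99 ]
 [-1.    -0.014 -0.003]]
shift units [0.9  0.18 0.1 ]
```

Emit:
servo_tool([
  [0,0,0.02,0.1,0.2,0.12,1],
  [0,0,0,0.1,0,0,1],
  [0,0,0,0.1,0,0,1],
  [0,0,0,0,0,0,1],
  [0,0,0,0,0,0,1],
])

```text
clock: 6.17
ee_pos: [0.4929, -0.0277, 0.0848]
tool_rot: [-0.465, 0.534, 0.461, 0.535]
force: [0.4, -0.7, 0.4]
gripper_width: -0.0003
```

```bash
python3 -c "
from h import *
st([.494,-.0295,.06])"
```

```text
t 6.17 p [ 0.4929 -0.0277  0.0848] q [-0.18  0.31 -0.42  0.84 -0.   -0.04] F [ 0.4 -0.7  0.4] w -0.0
[[ 0.005 -0.99   0.143]
 [-0.004  0.143  0.99 ]
 [-1.    -0.005 -0.003]]
shift units [ 0.62 -0.03 -0.04]
```

Emit:
servo_tool([
  [0,0,0,0.15,-0.02,0,1],
  [0,0,0,0.15,0,0,1],
  [0,0,0,0.08,0,0,1],
  [0,0,0,0.06,0,0,1],
  [0,0,0,0.06,0,0,1],
  [0,0,0,0,0,0,1],
])

```text
clock: 6.67
ee_pos: [0.4984, -0.0286, 0.0647]
tool_rot: [-0.467, 0.532, 0.458, 0.537]
force: [0.3, 0.0, 0.3]
gripper_width: 0.0003
```

```bash
python3 -c "
from h import *
st([.494,-.0295,.06])"
```

```text
t 6.67 p [ 0.4984 -0.0286  0.0647] q [-0.18  0.34 -0.44  0.78 -0.   -0.04] F [0.3 0.  0.3] w 0.0
[[ 0.013 -0.99   0.143]
 [-0.005  0.143  0.99 ]
 [-1.    -0.014 -0.003]]
shift units [ 0.12  0.11 -0.04]
```

Emit:
servo_tool([
  [0,0,0.03,0.05,0.1,0,1],
  [0,0,0,0.06,0,0,1],
  [0,0,0,0.06,0,0,1],
])

```text
clock: 6.92
ee_pos: [0.496, -0.0284, 0.0612]
tool_rot: [-0.464, 0.535, 0.462, 0.534]
force: [-9.2, 1.4, 39.1]
gripper_width: -0.0002
```

Emit:
servo_tool([
  [0,0,0,0.06,0,0,1],
])

```text
clock: 7.0
ee_pos: [0.496, -0.0284, 0.0614]
tool_rot: [-0.464, 0.535, 0.462, 0.534]
force: [-7.4, 0.0, 28.5]
gripper_width: -0.0
```

Emit:
servo_tool([
  [0,0,0,0.06,0,0,1],
])

```text
clock: 7.08
ee_pos: [0.4959, -0.0284, 0.0615]
tool_rot: [-0.464, 0.535, 0.462, 0.534]
force: [-5.9, 1.3, 23.1]
gripper_width: 0.0004
```

```bash
python3 -c "
from h import *
st([.494,-.0295,.06])"
```

```text
t 7.08 p [ 0.4959 -0.0284  0.0615] q [-0.18  0.34 -0.44  0.79 -0.   -0.04] F [-5.9  1.3 23.1] w 0.0
[[ 0.001 -0.99   0.143]
 [-0.003  0.143  0.99 ]
 [-1.    -0.002 -0.003]]
shift units [ 0.04  0.04 -0.03]
```

Emit:
servo_tool([
  [0,0,0,-0.5,0,0,1],
  [0,0,0,-1,0,0,1],
  [0,0,0,-1,0,0,1],
  [0,0,0,-1,0,0.3,1],
  [0,0,0,-0.3,0,0.8,1],
  [0,0,0,0,0,0.8,1],
  [0,0,0,0,0,0.8,1],
  [0,0,0,0,0,0.8,1],
  [0,0,0,0,0,0.8,1],
  [0,0,0,0,0,0,1],
  [0,0,0,0,0,0,1],
])

```text
clock: 8.0
ee_pos: [0.509, 0.149, 0.2147]
tool_rot: [-0.456, 0.544, 0.467, 0.528]
force: [-0.6, -0.8, 0.3]
gripper_width: 0.0001
```

```bash
python3 -c "
from h import *
st([.547,.244,.16])
for n in ('scene','side'):
    im,d=arm.camera(n);C=cloud(n,d)
    u,v=proj(n,[.491,-.029,.072])
    u=int(u);v=int(v)
    c=cv2.cvtColor(im,4)[v-50:v+50,u-80:u+80];cv2.imwrite('pics/b_%s.png'%n,cv2.resize(c,(400,250),interpolation=2))
    q=C.reshape(-1,3);e=np.array([np.cos(-.16),np.sin(-.16)]);f=np.array([-e[1],e[0]])
    w=q[:,:2]-[.46,-.024];a=w@e;b=w@f;k=(abs(b)<.016)&(abs(a)<.04)
    for t in np.arange(-.036,.04,.008):
        m=k&(abs(a-t)<.004)
        if m.sum():print(round(t,3),np.nanmedian(q[m,2]).round(4),end=' ')
    print()
cv2.imwrite('pics/b.png',cv2.hconcat([cv2.imread('pics/b_scene.png'),cv2.imread('pics/b_side.png')]))
"
```

```text
t 8.0 p [0.509  0.149  0.2147] q [ 0.16  0.32 -0.05  1.23  0.    0.31] F [-0.6 -0.8  0.3] w 0.0
[[-0.027 -0.989  0.148]
 [-0.003  0.148  0.989]
 [-1.     0.027 -0.007]]
shift units [ 1.33 -0.62  2.5 ]
-0.036 0.0728 -0.028 0.0714 -0.02 0.0658 -0.012 0.0641 -0.004 0.0629 0.004 0.0615 0.012 0.0604 0.02 0.0584 0.028 0.0611 0.036 0.0594 
-0.036 0.0633 -0.028 0.0709 -0.02 0.0657 -0.012 0.0639 -0.004 0.063 0.004 0.061 0.012 0.0595 0.02 0.0584 0.028 0.059 0.036 0.0601
```

View pics/b.png

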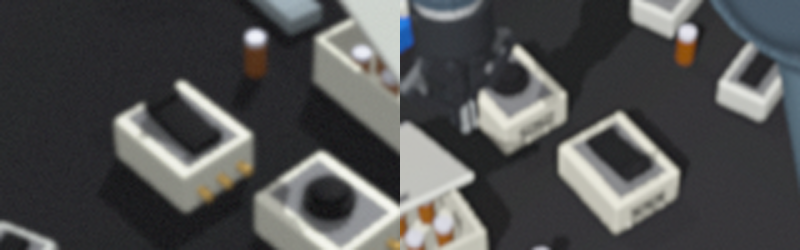

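The rocker has tipped over: far bar about 60 mm, near bar about 71 mm, a mirror of the starting slope. Now the lid.

Emit:
servo_tool([
  [0,0,-0.05,0.2,-0.2,0.8,1],
  [0,0,0,0.2,-0.2,0.8,1],
  [0,0,0,0.1,-0.15,0.6,1],
  [0,0,0,0,0,0,1],
  [0,0,0,0,0,0,1],
])

```text
clock: 8.52
ee_pos: [0.5438, 0.2257, 0.1914]
tool_rot: [-0.46, 0.543, 0.456, 0.535]
force: [0.4, -0.1, 0.3]
gripper_width: 0.0
```

```bash
python3 -c "
from h import *
st([.547,.244,.14])"
```

```text
t 8.52 p [0.5438 0.2257 0.1914] q [ 0.29  0.43  0.05  1.2  -0.01  0.45] F [ 0.4 -0.1  0.3] w 0.0
[[-0.006 -0.987  0.162]
 [-0.011  0.162  0.987]
 [-1.     0.004 -0.012]]
shift units [ 1.28 -0.01  0.48]
```

Emit:
servo_tool([
  [0,0,0,0.3,0,0.25,1],
  [0,0,0,0.3,0,0.2,1],
  [0,0,0,0.3,0,0,1],
  [0,0,0,0,0,0,1],
  [0,0,0,0,0,0,1],
])

```text
clock: 8.93
ee_pos: [0.5455, 0.2392, 0.151]
tool_rot: [-0.457, 0.546, 0.454, 0.535]
force: [0.5, 0.1, -0.7]
gripper_width: -0.0
```

```bash
python3 -c "
from h import *
st([.545,.244,.068])"
```

```text
t 8.93 p [0.5455 0.2392 0.151 ] q [ 0.31  0.46  0.    1.12 -0.01  0.48] F [ 0.5  0.1 -0.7] w -0.0
[[-0.009 -0.986  0.169]
 [-0.013  0.169  0.986]
 [-1.     0.007 -0.015]]
shift units [2.07 0.02 0.15]
```

Emit:
servo_tool([
  [0,0,0,0.15,0,0.12,1],
  [0,0,0,0.15,0,0,1],
  [0,0,0,0.15,0,0,1],
  [0,0,0,0.15,0,0,1],
  [0,0,0,0.15,0,0,1],
  [0,0,0,0.15,0,0,1],
  [0,0,0,0.15,0,0,1],
  [0,0,0,0.15,0,0,1],
])

```text
clock: 9.6
ee_pos: [0.5473, 0.2435, 0.1011]
tool_rot: [-0.457, 0.545, 0.453, 0.537]
force: [0.8, 0.9, 0.9]
gripper_width: 0.0002
```

```bash
python3 -c "
from h import *
st([.545,.244,.068])"
```

```text
t 9.6 p [0.5473 0.2435 0.1011] q [ 0.32  0.5  -0.08  1.01 -0.01  0.49] F [0.8 0.9 0.9] w 0.0
[[-0.005 -0.985  0.171]
 [-0.012  0.171  0.985]
 [-1.     0.003 -0.012]]
shift units [0.83 0.06 0.01]
```

Emit:
servo_tool([
  [0,0,0,0.12,0.03,0,1],
  [0,0,0,0.12,0,0,1],
  [0,0,0,0.12,0,0,1],
  [0,0,0,0.12,0,0,1],
  [0,0,0,0.1,0,0,1],
])

```text
clock: 10.02
ee_pos: [0.545, 0.2434, 0.0746]
tool_rot: [-0.457, 0.545, 0.454, 0.536]
force: [-0.9, 0.7, 1.0]
gripper_width: -0.0001
```

Emit:
servo_tool([
  [0,0,0,0.08,0.02,0,1],
  [0,0,0,0.08,0,0,1],
])

```text
clock: 10.18
ee_pos: [0.5443, 0.2435, 0.0676]
tool_rot: [-0.457, 0.545, 0.454, 0.537]
force: [-9.0, -0.5, 36.4]
gripper_width: -0.0002
```

```bash
python3 -c "
from h import *
st([.545,.244,.068])"
```

```text
t 10.18 p [0.5443 0.2435 0.0676] q [ 0.32  0.52 -0.13  0.93 -0.01  0.49] F [-9.  -0.5 36.4] w -0.0
[[-0.006 -0.985  0.17 ]
 [-0.011  0.171  0.985]
 [-1.     0.004 -0.012]]
shift units [-0.01 -0.01  0.02]
```

Emit:
servo_tool([
  [0,0,0,0.04,0,0,1],
  [0,0,0,-0.3,0,0,1],
  [0,0,0,-0.8,0,0,1],
  [0,0,0,-0.8,0,0,1],
  [0,0,0,-0.8,0,0,1],
  [0,0,0,-0.5,0,-0.5,1],
  [0,0,0,0,0,-0.8,1],
  [0,0,0,0,0,-0.8,1],
  [0,0,0,0,0,-0.8,1],
  [0,0,0,0,0,-0.8,1],
  [0,0,0,0,0,-0.8,1],
  [0,0,0,0,0,-0.8,1],
])

```text
clock: 11.18
ee_pos: [0.5106, 0.0332, 0.2047]
tool_rot: [-0.462, 0.541, 0.455, 0.536]
force: [0.3, -1.1, 0.5]
gripper_width: 0.0
```

```bash
python3 -c "
from h import *
st([.441,-.2475,.12])
ims=[]
for n in ('scene','side'):
    im,d=arm.camera(n);C=cloud(n,d);q=C.reshape(-1,3)
    ims.append(cv2.resize(cv2.cvtColor(im,4),(400,300)))
    s=q[(q[:,0]>.5)&(q[:,0]<.68)&(q[:,1]>.15)&(q[:,1]<.33)&(q[:,2]>.04)&(q[:,2]<.18)]
    A=np.c_[s[:,:2],np.ones(len(s))];k=np.ones(len(s),bool)
    for _ in range(8):
        c=np.linalg.lstsq(A[k],s[k,2],rcond=None)[0];k=abs(s[:,2]-A@c)<.005
    print(n,'lid',c.round(3),k.sum(),np.median(s[k,2]).round(4))
    s=q[(q[:,0]>.38)&(q[:,0]<.5)&(q[:,1]>-.32)&(q[:,1]<-.18)&(q[:,2]>.034)&(q[:,2]<.06)]
    if len(s)>9:
        r=cv2.minAreaRect(s[:,:2].astype(np.float32));print('pod',np.round(r[0],4),np.round(r[1],4),r[2])
cv2.imwrite('pics/c.png',cv2.hconcat(ims))
"
```

```text
t 11.18 p [0.5106 0.0332 0.2047] q [-0.05  0.26 -0.16  1.15 -0.01  0.11] F [ 0.3 -1.1  0.5] w 0.0
[[ 0.002 -0.987  0.159]
 [-0.013  0.159  0.987]
 [-1.    -0.004 -0.012]]
shift units [ 2.21  0.61 -7.18]
scene lid [-0.001  0.001  0.069] 2869 0.0684
pod [ 0.441  -0.2488] [0.0649 0.0862] 13.08057975769043
side lid [-0.002 -0.002  0.069] 3343 0.0679
pod [ 0.4402 -0.2469] [0.0624 0.089 ] 12.609713554382324
```

View pics/c.png

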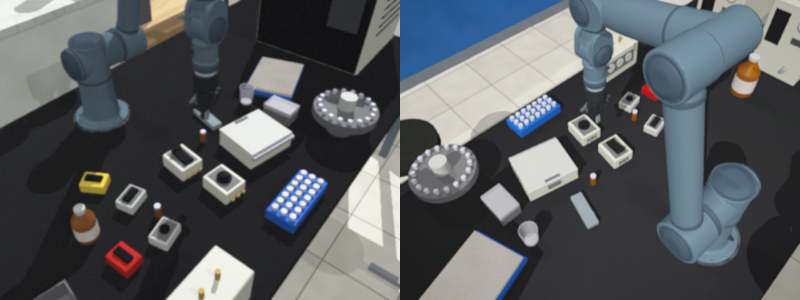

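The lid is flat at 68 mm, so it is shut, and the pod hasn't moved. Now to the white start pod.

Emit:
servo_tool([
  [0,0,0,0,0.07,-0.8,1],
  [0,0,0,0,0.07,-0.8,1],
  [0,0,0,0,0.07,-0.8,1],
  [0,0,0,0,0.07,-0.8,1],
  [0,0,0,0,0.07,-0.8,1],
  [0,0,0,0.2,0.07,-0.8,1],
  [0,0,0,0.2,0.07,-0.8,1],
  [0,0,0,0.2,0.07,-0.7,1],
  [0,0,0,0.2,0,-0.4,1],
  [0,0,0,0,0,0,1],
  [0,0,0,0,0,0,1],
])

```text
clock: 12.2
ee_pos: [0.4471, -0.238, 0.1745]
tool_rot: [-0.464, 0.539, 0.453, 0.538]
force: [-0.2, 1.2, 0.2]
gripper_width: -0.0001
```

Emit:
servo_tool([
  [-0.18,0,0,0,0,0,1],
  [-0.18,0,0,0,0,0,1],
  [-0.18,0,0,0,0,0,1],
  [-0.18,0,0,0,0,0,1],
  [0,0,0,0,0,0,1],
])

```text
clock: 12.62
ee_pos: [0.4498, -0.2316, 0.1755]
tool_rot: [0.561, -0.437, -0.551, -0.435]
force: [1.6, 0.2, -0.4]
gripper_width: 0.0005
```

```bash
python3 -c "
from h import *
st([.441,-.2478,.08])"
```

```text
t 12.62 p [ 0.4498 -0.2316  0.1755] q [-0.6   0.25 -0.24  1.06 -0.   -0.84] F [ 1.6  0.2 -0.4] w 0.001
[[ 0.01  -0.971 -0.239]
 [-0.011 -0.239  0.971]
 [-1.    -0.007 -0.013]]
shift units [ 2.39  0.33 -0.31]
```

Emit:
servo_tool([
  [0,0,0,0.5,0.15,-0.2,1],
  [0,0,0,0.5,0.15,-0.15,1],
  [0,0,0,0.5,0,0,1],
  [0,0,0,0.3,0,0,1],
  [0,0,0,0,0,0,1],
  [0,0,0,0,0,0,1],
])

```text
clock: 13.12
ee_pos: [0.4476, -0.2435, 0.1048]
tool_rot: [0.563, -0.437, -0.549, -0.437]
force: [-0.4, 0.1, 0.5]
gripper_width: -0.0
```

```bash
python3 -c "
from h import *
st([.441,-.2478,.06])"
```

```text
t 13.12 p [ 0.4476 -0.2435  0.1048] q [-0.62  0.31 -0.36  0.88 -0.   -0.86] F [-0.4  0.1  0.5] w -0.0
[[ 0.017 -0.972 -0.235]
 [-0.012 -0.236  0.972]
 [-1.    -0.013 -0.016]]
shift units [ 1.12  0.2  -0.05]
```

Emit:
servo_tool([
  [0,-0.03,0.03,0.3,0.2,-0.05,1],
  [0,0,0,0.3,0,0,1],
  [0,0,0,0.2,0,0,1],
  [0,0,0,0,0,0,1],
  [0,0,0,0,0,0,1],
])

```text
clock: 13.53
ee_pos: [0.4423, -0.248, 0.0738]
tool_rot: [0.556, -0.438, -0.556, -0.436]
force: [0.4, -0.5, 0.6]
gripper_width: 0.0001
```

```bash
python3 -c "
from h import *
st([.441,-.2478,.05])"
```

```text
t 13.53 p [ 0.4423 -0.248   0.0738] q [-0.63  0.35 -0.39  0.83 -0.   -0.87] F [ 0.4 -0.5  0.6] w 0.0
[[-0.001 -0.972 -0.235]
 [-0.002 -0.235  0.972]
 [-1.     0.002 -0.001]]
shift units [0.6  0.03 0.01]
```

Emit:
servo_tool([
  [0,0,0,0.15,0.02,0,1],
  [0,0,0,0.15,0,0,1],
  [0,0,0,0.12,0,0,1],
  [0,0,0,0,0,0,1],
  [0,0,0,0,0,0,1],
])

```text
clock: 13.95
ee_pos: [0.4423, -0.2492, 0.0568]
tool_rot: [0.556, -0.438, -0.555, -0.437]
force: [-0.4, 0.3, -0.7]
gripper_width: 0.0001
```

```bash
python3 -c "
from h import *
st([.441,-.2478,.043])"
```

```text
t 13.95 p [ 0.4423 -0.2492  0.0568] q [-0.64  0.37 -0.41  0.79 -0.   -0.87] F [-0.4  0.3 -0.7] w 0.0
[[ 0.    -0.972 -0.235]
 [-0.003 -0.235  0.972]
 [-1.     0.    -0.003]]
shift units [0.34 0.02 0.04]
```

Emit:
servo_tool([
  [0,0,0,0.1,0,0.02,1],
  [0,0,0,0.08,0,0,1],
  [0,0,0,0.06,0,0,1],
  [0,0,0,0.06,0,0,1],
])

```text
clock: 14.28
ee_pos: [0.4427, -0.2488, 0.0448]
tool_rot: [0.557, -0.438, -0.554, -0.437]
force: [-1.0, 1.4, 4.1]
gripper_width: -0.0002
```

Emit:
servo_tool([
  [0,0,0,0.05,0,0,1],
])

```text
clock: 14.37
ee_pos: [0.4427, -0.2488, 0.0429]
tool_rot: [0.557, -0.438, -0.554, -0.437]
force: [-1.6, 1.3, 10.6]
gripper_width: 0.0
```

Emit:
servo_tool([
  [0,0,0,0.02,0,0,1],
  [0,0,0,0.02,0,0,1],
  [0,0,0,0.02,0,0,1],
])

```text
clock: 14.62
ee_pos: [0.4427, -0.2488, 0.043]
tool_rot: [0.557, -0.438, -0.554, -0.436]
force: [-2.6, 1.7, 8.7]
gripper_width: 0.0001
```

Emit:
servo_tool([
  [0,0,0,0.02,0,0,1],
  [0,0,0,0.02,0,0,1],
  [0,0,0,0.02,0,0,1],
])

```text
clock: 14.87
ee_pos: [0.4427, -0.2488, 0.0429]
tool_rot: [0.558, -0.438, -0.553, -0.436]
force: [-2.7, 2.4, 9.0]
gripper_width: 0.0003
```

Emit:
servo_tool([
  [0,0,0,-0.1,0,0,1],
  [0,0,0,-0.2,0,0,1],
  [0,0,0,-0.5,0,0,1],
  [0,0,0,-0.8,0,0,1],
  [0,0,0,-0.8,0,0,1],
  [0,0,0,-0.8,0,0,1],
  [0,0,0,-0.5,0,0,1],
  [0,0,0,0,0,0,1],
  [0,0,0,0,0,0,1],
])

```text
clock: 15.62
ee_pos: [0.4409, -0.2467, 0.1985]
tool_rot: [0.557, -0.438, -0.554, -0.436]
force: [0.2, -0.0, -0.4]
gripper_width: 0.0
```

```bash
python3 -c "
from h import *
st()
ims=[]
for n in ('scene','side'):
    im,d=arm.camera(n);C=cloud(n,d);q=C.reshape(-1,3)
    ims.append(cv2.resize(cv2.cvtColor(im,4),(400,300)))
    s=q[(q[:,0]>.38)&(q[:,0]<.5)&(q[:,1]>-.32)&(q[:,1]<-.18)&(q[:,2]>.034)&(q[:,2]<.06)]
    if len(s)>9:
        r=cv2.minAreaRect(s[:,:2].astype(np.float32));print(n,'pod',np.round(r[0],4),np.round(r[1],4),r[2],'key z',np.median(s[np.hypot(s[:,0]-.441,s[:,1]+.248)<.011,2]))
    s=q[(q[:,0]>.5)&(q[:,0]<.68)&(q[:,1]>.15)&(q[:,1]<.33)&(q[:,2]>.04)];print('lid',np.percentile(s[:,2],[5,50,99]))
    for e in (1,-1):
        c=np.array([.46,-.024])+e*.031*np.array([.987,-.16]);print('bar',e,np.nanmedian(q[np.hypot(*(q[:,:2]-c).T)<.005,2]))
cv2.imwrite('pics/d.png',cv2.hconcat(ims))
"
```

```text
t 15.62 p [ 0.4409 -0.2467  0.1985] q [-0.63  0.25 -0.19  1.13 -0.   -0.87] F [ 0.2 -0.  -0.4] w 0.0
[[ 0.001 -0.972 -0.235]
 [-0.004 -0.235  0.972]
 [-1.    -0.    -0.005]]
scene pod [ 0.4415 -0.2484] [0.0651 0.0856] 12.256906509399414 key z 0.04861371241879479
lid [0.06116646 0.06821966 0.07318564]
bar 1 0.06140385304885514
bar -1 0.07241826763589576
side pod [ 0.4415 -0.2451] [0.061  0.0881] 15.150790214538574 key z 0.04906784302924567
lid [0.06161063 0.06775644 0.07324808]
bar 1 0.06012479562906685
bar -1 0.07223476852995
```

View pics/d.png

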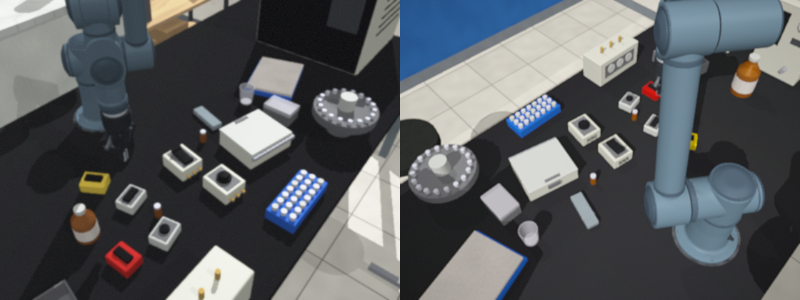

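```bash
python3 -c "
from bench import arm
print(arm.job_done())"
```

```text
the job is handed in; nothing more can be done
None
```

All three presses were done in the order asked, and the job was handed in at about 16 s on the robot's clock, well under 53 s.

- **Rocker:** I pressed the raised far end down to a hard stop, with a peak reading of about 39 N through the fingertips. Its far bar now reads about 61 mm and its near bar about 72 mm, so it is right over.
- **Lid:** I pushed it down to a hard stop, about 36 N at the fingertips. A plane fit afterwards showed it flat at 68 mm, so it is shut.
- **Start key:** I pressed the white start pod's long key to 43 mm at about 9–10 N and held it for about 0.5 s. It sprang back to 49 mm.

**Final checks:** At the end the gripper was clear at z = 0.2 m and touching nothing. The scene camera put the pod within 1 mm of where it started. The side camera's fit was noisier because the arm partly hid the pod (about 2 mm and 3° off). The last pictures showed the purge button, the stop pod, the red and yellow look-alikes and the other items looking undisturbed. I checked those by eye, not by measurement.

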